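Check a drying tile with the clay hardness tester

ROBOT

A 7-joint arm with a two-finger parallel gripper is mounted at the origin on a cart in front of the work surface, level with it; the furniture and walls round the work are solid. World frame = base frame: x ahead of the robot, y to its left, z up, the work surface at z = 0. Lengths are in m, angles in rad, forces in N, time in s.
With the tool pointing down it reaches from about 0.425 to 0.825 m from the base axis. Payload 3.6 kg.
Tool frame: the origin (TCP) lies where the fingers leave the gripper's body, on its centre line; the fingertips stand 73 mm ahead of it and the grasp point (between the pads) lies 54 mm ahead of it; z points along the fingers, y is the line along which they close (so a half turn about z gives the same grasp; the last joint's range is limited). The gripper opens to 85 mm and grips with 20 to 120 N. Pads are 22 mm wide; open, the fingers measure 114 mm over their backs; the gripper's body (76 mm by 85 mm) begins 54 mm behind the grasp point. The pads swing forward as they close: fully open they stand 13 mm farther back than shut.
Start: joints at [1.244, 0.615, -0.013, 1.423, 0.008, 1.103, -0.04], TCP at [0.192, -0.621, 0.304] pointing down, gripper open.
Joint ranges: [-3.12, 3.12], [-0.3, 2.06], [-1.34, 1.32], [0.26, 2.42], [-1.36, 4.5], [0.01, 1.98], [-2.84, 2.84]. Speed limits (rad/s): [2.79, 2.79, 3.14, 3.14, 3.14, 3.14, 3.14].

INTERFACE

Orientations are given as a unit quaternion [x, y, z, w].
In Python, from station import arm, snapshot, camera_info, ticket gives the robot as it stands. Calls block until the motion is done:
- arm.movep(position, orientation): joint-space move of the TCP to a pose.
- arm.line_to(position, velocity=0.15, ori=None): straight line of the TCP; ori=None keeps the orientation; velocity is the mean speed in m/s.
- arm.move_j(angles): joint-space move.
- arm.move_gripper(opening, effort=None): opening from 0.0 (shut) to 1.0 (fully open); effort is the grip in N (None keeps the last); returns when the fingers have stopped.
- arm.pause(seconds).
- arm.ik(position, orientation): joint angles nearest the present ones, or None.
- snapshot(name): name is "scene" or "top" or "wrist"; returns the picture (384x512x3 uint8, blue, green, red); there is no depth.
- camera_info(name): a dict with "fx", "fy", "cx", "cy" (pixels), "R" (3x3) and "t" (3): a world point X has camera coordinates R X + t; the wrist camera has in their place "T_tool_cam" (4x4, takes a point from camera to tool coordinates, whose origin is the TCP and whose axes are the flange's). Camera axes: x right, y down, z forward; pixel columns grow to the right and rows downward; lengths in m; the calibration is good to about 2 mm. A picture is of the moment at which its call begins: read the wrist's pose just before it. camera_info takes no time and is no camera call.
A pose or a line that the arm cannot do raises arm.MotionError and nothing moves.
- ticket.finish_job(): hands the job in; it is judged then, once.
Readings, each from a call of its own:
- arm.read_time(): time.
- arm.read_joint_positions(): joint angles.
- arm.read_dq(): joint speeds.
- arm.read_effort(): joint torques, N m.
- arm.read_tool_pos(): TCP position.
- arm.read_eef_rot(): TCP orientation.
- arm.read_ft_force(): force on the tool from outside, world axes, zero at the start.
- arm.read_wrist_torque(): the same for the moment, N m.
- arm.read_opening(): opening from 0.0 (shut) to 1.0 (fully open).
- arm.read_finger_force(): force on a finger pad.
Only numpy, scipy, OpenCV 4.12 (cv2) and the standard library are available. Lean on these libraries where they do the work, as an engineer would, in place of code of your own. Each camera call takes 0.05 s, during which the arm holds its last target. There are 200 camera calls.

TASK

See whether the drying tile is leather-hard: first take off the red-lidded glaze jar that was stood on the tile to keep it flat, and stand it upright on the bare bench top. Then take the hardness tester out of its wooden block and hold it upright with its foot inside the blue test spot on the tile, pressing gently until the red band on its plunger sits at the mouth of the tube (about half its travel, some 5 N), never down to its stop. Finish holding it there for the reading, do not let go; drop nothing and leave the other things on the bench alone.

Things in the scene. Friction and masses are not known exactly. Their poses are not given: they have to be found in the camera images.
- tile_bat: Round white plaster bat (diameter 176 mm, 15 mm high) on the bench, in its middle a square grey-brown clay tile 112 x 112 x 10 mm; the tile's flat top is 25 mm above the bench. Does not move. Origin at the centre of the bat's underside, z up. It starts in one of two places, left or right; the tester's block is in the other.
- test_spot (a point): Centre of the dark blue round test spot (diameter 28 mm) painted flat in the middle of the tile's top, 25 mm above the bench. The jar covers it at the start.
- jar_red: Glaze jar with a red lid (fixed to it), on the tile over the test spot, within 13 mm of its centre. Upright cylinder: diameter 56 mm to 55 mm up, lid 55 mm wide, top at 70 mm; 0.17 to 0.34 kg. Origin at the centre of its underside. Bare bench to stand it on: x 0.40 to 0.46, y -0.13 to -0.24, right of centre, in front of the 8 mm thick clay slab.
- tester_block: Fixed wooden block that holds the tester: foot 88 x 76 x 12 mm, above it a 54 x 54 mm block up to 60 mm over the bench, with a vertical hole of 22 mm diameter right through its middle; with the tester in it the whole stands 129 mm high. Origin at the centre of its underside, z up.
- tester: Clay hardness tester, 0.17 kg, hanging upright in the block. z: its axis, up. Origin at the mouth (lower end) of its tube, 30 mm above the bench at the start. Along z: tube diameter 18 mm from 0 to 30 mm; collar, 28 mm, to 36 mm, resting on the block; black round grip, 22 mm, to 92 mm (grasp it, e.g. at 68 mm); cap to 99 mm. Foot 22 mm below the origin: raise it over 55 mm to clear the block.
- tester_foot (a point): Centre of the flat underside of the plunger's steel foot (diameter 14 mm, 5 mm thick). Rod diameter 7 mm above it, with a red band.
- tester_plunger (a joint): How far the spring plunger is pushed into the tube, in m: 0 fully out, 0.014 at its stop. About 1.5 N to start, then 0.5 N for each mm (5 N at 7 mm). Its red band, 6 mm wide, begins to enter the tube's mouth at 0.004 and is all inside at 0.010.
- jar_blue: Bystander, loose: glaze jar with a dark lid, diameter 62 mm, 77 mm high, left back. Origin at the centre of its underside.
- pinch_pot: Bystander, loose: small unfired clay cup, diameter 72 mm, 64 mm high, on the left. Origin at the centre of its underside.
- stamp: Bystander, loose: white plaster stamp, diameter 31 mm, 53 mm high, left front. Origin at the centre of its underside.
- tag_cutter: Bystander, loose: tin clay cutter, 46 x 70 mm, 26 mm high, right front. Origin at the centre of its underside.
Things that resemble listed ones, but are neither listed nor needed, are in the scene too. What is shaped like the jar_red but yellow is not meant.

How it is judged:
On the way, in this order (a step that is already met when the one before it is completed fails the run):
1. the red-lidded jar stands upright on the bench top, let go (height (world z) of jar_red between -0.004 and 0.005 m and angle between jar_red's own z axis and vertical below 0.1 rad and contact force between the fingers and jar_red below 0.05 N and linear speed of jar_red below 0.02 m/s), for 0.3 s.
2. the tester is held, clear above its block (z of tester_foot in the frame of tester_block above 0.061 m and contact force between the fingers and tester above 1 N), for 0.2 s.
At the end, for the whole second after the job is handed in: Red-lidded jar still, upright (0.1 rad) on the bench, let go. Tester held still, upright (0.1 rad), clear of its block, foot centre within 7 mm of the spot's, plunger in 4 to 10 mm, pushing the tile with 2 to 10 N. Other jar, cup, stamp, cutter within 20 mm of their start (all of step 1 and distance between tester_foot and test_spot below 0.007 m and angle between tester's own z axis and vertical below 0.1 rad and value of joint tester_plunger between 0.004 and 0.01 m and contact force between tester and tile_bat between 2 and 10 N and contact force between the fingers and tester above 1 N and linear speed of tester below 0.02 m/s and contact force between tester and tester_block below 0.1 N and distance of each of jar_blue, pinch_pot, stamp, tag_cutter from where it was at the start of the episode below 0.02 m); the arm keeps its last pose, push and grip.
It fails at once if the plunger is driven to its stop (value of joint tester_plunger above 0.0135 m).
It fails at once if the jar is dropped or thrown (contact force between the fingers and jar_red below 0.05 N and linear speed of jar_red above 0.6 m/s).
It fails at once if the tester is dropped (contact force between the fingers and tester below 0.05 N and linear speed of tester above 0.6 m/s).
It fails at once if the jar is knocked over (angle between jar_red's own z axis and vertical above 0.7 rad).
It fails at once if a bystander is shoved or knocked over (distance of any of jar_blue, pinch_pot, stamp, tag_cutter from where it was at the start of the episode above 0.03 m or angle between any of jar_blue, pinch_pot, stamp, tag_cutter's own z axis and vertical above 0.5 rad).
It also fails if it takes over 64 s, if anything falls off the work surface, if the arm or the gripper's body presses on something with over 40 N, if the wrist force passes 120 N, or if a joint passes its speed limit or range.

## Working session

There is one attempt and no reset: what is moved stays moved. The work goes in short steps, each a Python script; the robot and the scene stay as the last script left them, time stands still between calls to the robot, and variables do not carry over. Pictures are saved under pics/ and viewed, at most 10 in all, crops included, and the job is handed in when it is done.

```bash
mkdir -p pics; ls; python3 - <<'E'
from station import arm, snapshot, camera_info
import cv2
for n in("scene","top"):
    cv2.imwrite(f"pics/{n}0.png",snapshot(n)); c=camera_info(n); print(n,c)
print(camera_info("wrist"),arm.read_tool_pos(),arm.read_eef_rot(),arm.read_time())
E
```

```text
pics
scene {'fx': 450.9922750277434, 'fy': 450.9922750277434, 'cx': 255.45329816730117, 'cy': 191.4169936623129, 'R': array([[-0.59019461, -0.80706179,  0.0179329 ],
       [-0.62254889,  0.44089592, -0.64656297],
       [ 0.51390972, -0.39276209, -0.76264982]]), 't': array([0.39427476, 0.34085786, 1.25953078])}
top {'fx': 364.0235404504165, 'fy': 364.0235404504165, 'cx': 254.06570309947904, 'cy': 191.465465807996, 'R': array([[-0.00818218, -0.99983719, -0.01608259],
       [-0.99797044,  0.00918049, -0.06301363],
       [ 0.06315101,  0.01553436, -0.99788308]]), 't': array([0.08465246, 0.56403724, 1.31720662])}
{'fx': 286.353471062853, 'fy': 286.353471062853, 'cx': 260.6870937628805, 'cy': 194.4563540372867, 'T_tool_cam': array([[ 2.81336532e-04, -9.49598213e-01, -3.13469545e-01,
         7.99163380e-02],
       [ 9.99999960e-01,  2.59330687e-04,  1.11897836e-04,
        -1.07370684e-04],
       [-2.49657131e-05, -3.13469564e-01,  9.49598248e-01,
        -7.09545058e-02],
       [ 0.00000000e+00,  0.00000000e+00,  0.00000000e+00,
         1.00000000e+00]])} [ 0.19182547 -0.62048972  0.30283169] [ 9.88778840e-01  1.49381980e-01 -1.89404384e-04 -1.18081261e-03] 0.1
```

View pics/scene0.png

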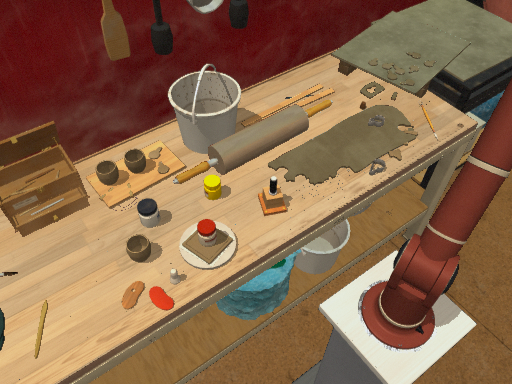

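View pics/top0.png

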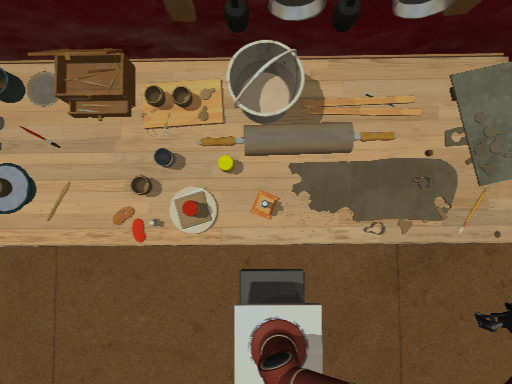

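Candidates for the jar: red-lidded jar on the bat at top (190,208) / scene (206,229); yellow jar at top (226,163), the lookalike; flat red rib at top (138,230). I choose the one on the tile. The tester stands in the orange block at top (265,203) / scene (273,185); the bat is on the left.

```bash
cat > h.py <<'E'
import numpy as np, cv2
from station import arm, snapshot, camera_info
from scipy.spatial.transform import Rotation as Rot
def down(a): return [np.cos(a/2),np.sin(a/2),0,0]
def ray(n,uv,pose=None):
    c=camera_info(n); d=np.array([(uv[0]-c['cx'])/c['fx'],(uv[1]-c['cy'])/c['fy'],1.])
    if n=='wrist':
        p,q=pose; Rt=Rot.from_quat(q).as_matrix(); T=c['T_tool_cam']
        return Rt@T[:3,3]+p, Rt@T[:3,:3]@d
    return -c['R'].T@c['t'], c['R'].T@d
def onz(n,uv,z,pose=None):
    o,d=ray(n,uv,pose); return o+d*(z-o[2])/d[2]
def wsnap():
    pose=(np.array(arm.read_tool_pos()),np.array(arm.read_eef_rot())); return snapshot('wrist'),pose
def blobs(m,amin=15):
    n,l,s,c=cv2.connectedComponentsWithStats(m.astype(np.uint8)*255)
    return [(c[i].round(1),s[i]) for i in range(1,n) if s[i][4]>=amin]
E
python3 - <<'E'
from h import *
np.set_printoptions(precision=4,suppress=True)
t=cv2.imread('pics/top0.png'); s=cv2.imread('pics/scene0.png')
for n,im,bx in(('top',t,(160,180,230,240)),('scene',s,(170,210,245,275))):
    h=cv2.cvtColor(im,cv2.COLOR_BGR2HSV); x0,y0,x1,y1=bx
    sub=h[y0:y1,x0:x1]; red=((sub[...,0]<6)|(sub[...,0]>174))&(sub[...,1]>180)&(sub[...,2]>120)
    for c,st in blobs(red): print(n,'red',c+[x0,y0],st, onz(n,c+[x0,y0],.095 if n=='top' else .09))
    w=((sub[...,1]<50)&(sub[...,2]>170)).astype(np.uint8)
    cs,_=cv2.findContours(w,cv2.RETR_EXTERNAL,cv2.CHAIN_APPROX_NONE); c=max(cs,key=cv2.contourArea)
    e=cv2.fitEllipse(cv2.convexHull(c)); uv=np.array(e[0])+[x0,y0]; print(n,'bat',uv,e[1],onz(n,uv,.013))
for lab,uv,z in(('tester',(265,203.5),.129),('cutter',(373,229),.01),('stamp',(155,223),.05),('pot',(141,186),.06),('yel',(226,163),.07),('slabedge',(315,207),.008),('slab',(330,218),.008)): print(lab,onz('top',uv,z))
v=np.hstack([cv2.resize(t[175:245,150:290],None,fx=4,fy=4,interpolation=2)])
v2=cv2.resize(s[165:275,165:305],None,fx=4,fy=4,interpolation=2)
v2=cv2.resize(v2,(382,300)); v=cv2.resize(v,(560,280))
o=np.zeros((590,560,3),np.uint8); o[:280]=v; o[285:585,:382]=v2; cv2.imwrite('pics/crop1.png',o)
E
```

```text
top red [189.7 207.9] [ 23  21  15  15 175] [0.505  0.3017 0.095 ]
top bat [189.0407 201.4473] (24.92116355895996, 38.911190032958984) [0.5304 0.32   0.013 ]
scene red [205.8 226.1] [ 28   9  17  15 188] [0.5044 0.3032 0.09  ]
scene bat [191.5001 252.9213] (5.9295125007629395, 33.006282806396484) [0.4951 0.3658 0.013 ]
tester [0.5169 0.0417 0.129 ]
cutter [ 0.424  -0.3531  0.01  ]
stamp [0.4529 0.4347 0.05  ]
pot [0.5854 0.4833 0.06  ]
yel [0.6636 0.1777 0.07  ]
slabedge [ 0.5061 -0.1438  0.008 ]
slab [ 0.4653 -0.1979  0.008 ]
```

View pics/crop1.png

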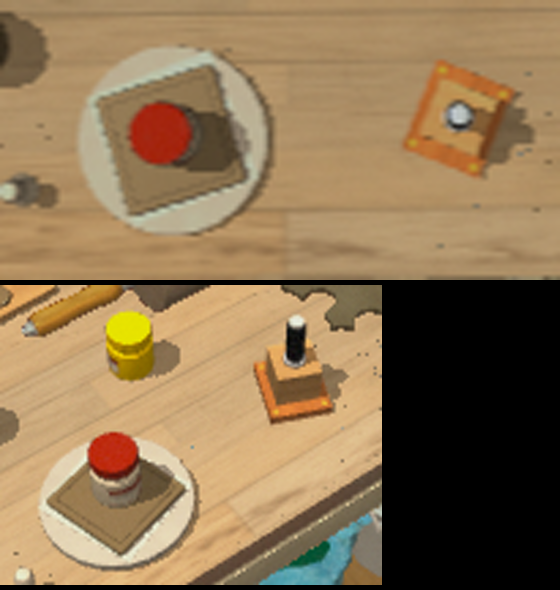

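The crop confirms the red-lidded jar on the tile, at crop (160,132), and the tester in its block, cap at crop (459,116). Now I pick up the jar.

```bash
python3 - <<'E'
from h import *
np.set_printoptions(precision=4,suppress=True)
q=down(np.pi/2)
arm.movep([.505,.302,.30],q); print(arm.read_time(),arm.read_joint_positions())
im,pose=wsnap(); cv2.imwrite('pics/w1.png',im)
h=cv2.cvtColor(im,cv2.COLOR_BGR2HSV); red=((h[...,0]<6)|(h[...,0]>174))&(h[...,1]>180)&(h[...,2]>100)
for c,st in blobs(red,100): print(c,st,onz('wrist',c,.092,pose))
E
```

```text
3.5 [-0.0181  0.6956 -0.9828  1.5973  0.6135  1.1862 -1.1341]
[258.6 180. ] [ 233  155   52   51 2088] [0.503  0.3048 0.092 ]
```

View pics/w1.png

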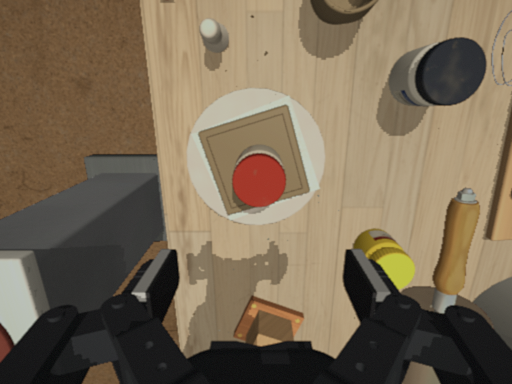

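The wrist view shows the red lid at (259,180) on the tile, with the stamp, blue jar and yellow jar well clear of the fingers.

```bash
python3 - <<'E'
from h import *
np.set_printoptions(precision=4,suppress=True)
x,y=.504,.303
arm.line_to([x,y,.18],.2); arm.line_to([x,y,.114],.08); print(arm.read_ft_force())
arm.move_gripper(0.0,40); print(arm.read_opening(),arm.read_finger_force(),arm.read_ft_force())
arm.line_to([x,y,.15],.06); print(arm.read_opening(),arm.read_finger_force(),arm.read_ft_force())
arm.line_to([x,y,.33],.15)
im,pose=wsnap(); cv2.imwrite('pics/w2.png',im)
print(arm.read_time(),arm.read_joint_positions())
E
```

```text
[ 0.4957 -0.026  -0.7658]
0.645189193649599 42.7763307094574 [-0.86   -0.4974  3.9028]
0.6448667471172882 42.66867399215698 [ 1.1929 -0.1757 -2.5671]
7.8083 [-0.0135  0.6684 -1.0009  1.5568  0.5831  1.2436 -1.1098]
```

```bash
python3 - <<'E'
from h import *
np.set_printoptions(precision=4,suppress=True)
x,y=.432,-.185
try: arm.line_to([x,y,.33],.25)
except arm.MotionError as e: print(e); arm.movep([x,y,.33],down(np.pi/2))
print(arm.read_time(),arm.read_joint_positions(),arm.read_tool_pos(),arm.read_ft_force())
arm.line_to([x,y,.13],.15); arm.pause(.3); f0=arm.read_ft_force()[2]
z=.096; arm.line_to([x,y,z],.05); print(arm.read_ft_force()[2]-f0)
while z>.086:
    z-=.001; arm.line_to([x,y,z],.03); arm.pause(.1); f=arm.read_ft_force()[2]-f0; print(round(z,4),arm.read_tool_pos()[2],f)
    if f>1.5: break
arm.move_gripper(1.0); arm.pause(.3); print(arm.read_finger_force())
arm.line_to([x,y,.16],.08); arm.line_to([x,y,.30],.2)
arm.pause(.1); im,pose=wsnap(); cv2.imwrite('pics/w3.png',im); cv2.imwrite('pics/top3.png',snapshot('top'))
print(arm.read_time())
E
```

```text
9.9333 [ 1.1398  0.5399 -1.1947  1.864   0.5575  1.1273 -0.2585] [ 0.4322 -0.1838  0.3302] [ 0.2977  0.2857 -3.0193]
0.556236330944397
0.095 0.09513591645636962 0.8134160337826004
0.094 0.09398401343212745 0.05107257799318621
0.093 0.09297734115635617 0.6167612318905658
0.092 0.09198646759326046 -0.6152096593697594
0.091 0.09097387014325672 -0.026442973754202015
0.09 0.08998305531684367 0.33873314879972893
0.089 0.08967285996855337 7.763845309788623
0.0
17.8
```

View pics/w3.png

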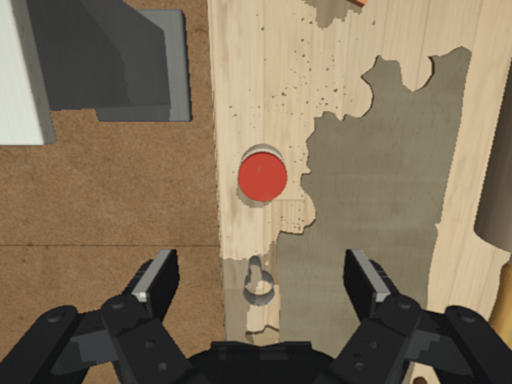

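The red jar stands upright on bare bench at (262,175), in front of the slab and clear of the cutter at (258,285). Next I measure the exposed spot and the tester.

```bash
python3 - <<'E'
from h import *
np.set_printoptions(precision=4,suppress=True)
def blue(n,im,pose=None):
    h=cv2.cvtColor(im,cv2.COLOR_BGR2HSV); m=(h[...,0]>100)&(h[...,0]<130)&(h[...,1]>120)&(h[...,2]>40)
    for c,st in blobs(m,20):
        p=onz(n,c,.025,pose)
        if .4<p[0]<.6 and .2<p[1]<.4: print(n,c,st,p)
arm.movep([.505,.27,.33],down(np.pi/2)); arm.pause(.2)
im,pose=wsnap(); blue('wrist',im,pose); cv2.imwrite('pics/w4.png',im)
arm.movep([.517,.03,.33],down(np.pi/2)); arm.pause(.2)
im2,pose2=wsnap(); cv2.imwrite('pics/w5.png',im2); np.savez('p5.npz',p=pose2[0],q=pose2[1])
t=snapshot('top'); s=snapshot('scene'); blue('top',t); blue('scene',s)
c=cv2.imwrite('pics/w45.png',np.hstack([cv2.resize(im,(400,300)),cv2.resize(im2,(400,300))]))
print(arm.read_time(),arm.read_joint_positions())
E
```

```text
wrist [255.5 133.3] [246 124  20  20 313] [0.4985 0.3081 0.025 ]
top [192.2 209.4] [190 207   6   6  28] [0.5008 0.306  0.025 ]
scene [207.1 240.8] [203 238   9   7  46] [0.4977 0.3078 0.025 ]
21.0417 [ 0.5853  0.5898 -1.1066  1.7448  0.5702  1.1709 -0.6861]
```

View pics/w45.png

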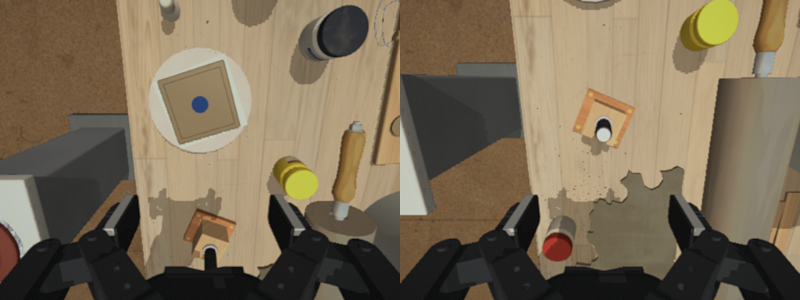

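Left view: spot at wrist px (255,133). Right view: tester cap at about (260,170) in the wrist image.

```bash
python3 - <<'E'
from h import *
np.set_printoptions(precision=4,suppress=True)
im=cv2.imread('pics/w5.png'); d=np.load('p5.npz'); pose=(d['p'],d['q'])
h=cv2.cvtColor(im,cv2.COLOR_BGR2HSV); m=(h[...,1]<40)&(h[...,2]>150); m[:, :225]=0; m[:,300:]=0; m[:140]=0; m[200:]=0
for c,st in blobs(m,20): print(c,st,onz('wrist',c,.129,pose))
b=(h[...,2]<60); b[:, :225]=0; b[:,300:]=0; b[:110]=0; b[180:]=0
for c,st in blobs(b,20): print('blk',c,st)
o=(h[...,0]>5)&(h[...,0]<16)&(h[...,1]>150)
for c,st in blobs(o,300): print('org',c,st)
print(onz('top',(264.7,204),.127))
E
```

```text
[259.9 153.3] [249 148  23  14  87] [0.5156 0.0641 0.129 ]
[260.2 172.4] [252 164  17  18 245] [0.516  0.0453 0.129 ]
blk [259.9 159.4] [250 153  20  18 175]
[0.5153 0.0427 0.127 ]
```

```bash
python3 - <<'E'
from h import *
np.set_printoptions(precision=4,suppress=True)
x,y=.516,.0440
arm.line_to([x,y,.25],.15); arm.line_to([x,y,.152],.08)
arm.move_gripper(0.0,60); print(arm.read_opening(),arm.read_finger_force(),arm.read_ft_force(),arm.read_wrist_torque())
arm.line_to([x,y,.17],.05); print(arm.read_finger_force(),arm.read_ft_force(),arm.read_wrist_torque())
arm.line_to([x,y,.26],.10); arm.pause(.3); print(arm.read_opening(),arm.read_finger_force(),arm.read_ft_force())
im,pose=wsnap(); cv2.imwrite('pics/w6.png',im); print(arm.read_time())
s=snapshot('scene')[90:250,190:340]; cv2.imwrite('pics/c6.png',np.hstack([cv2.resize(im,(400,300)),cv2.resize(s,(320,300))]))
E
```

```text
0.2408159644990682 58.48694622516632 [ 0.2766 -0.3549  1.8651] [-0.0932  0.0751 -0.0305]
58.60174477100372 [-0.6494  0.2194 -1.2896] [-0.0326 -0.0179  0.0134]
0.24266413872572964 58.607699275016785 [ 0.0143  0.3554 -1.3694]
25.625
```

View pics/c6.png

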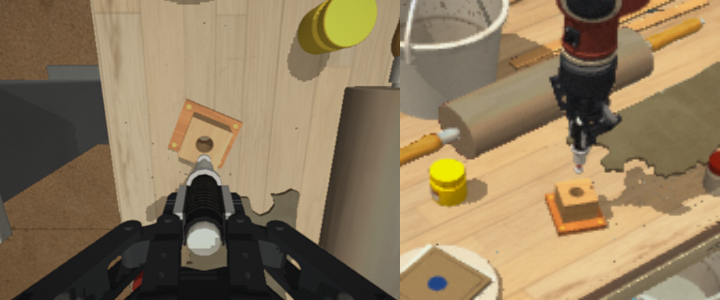

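The tester hangs upright in the fingers, foot visible at left picture (205,160), block empty. I carry it over the spot and check the alignment just above it.

```bash
python3 - <<'E'
from h import *
np.set_printoptions(precision=4,suppress=True)
x,y=.499,.3075
arm.line_to([x,y,.26],.15); arm.line_to([x,y,.178],.08); arm.pause(.3)
im,pose=wsnap(); s=snapshot('scene'); cv2.imwrite('pics/w7.png',im); cv2.imwrite('pics/s7.png',s); print(pose,arm.read_time())
np.savez('p7.npz',p=pose[0],q=pose[1])
c=camera_info('wrist'); T=c['T_tool_cam']; 
def proj(P):
    R=Rot.from_quat(pose[1]).as_matrix(); X=np.linalg.inv(T)@np.r_[R.T@(np.array(P)-pose[0]),1]; return c['fx']*X[0]/X[2]+c['cx'],c['fy']*X[1]/X[2]+c['cy']
print('exp spot',proj([x,y,.025]),'exp foot',proj([x,y,.034]))
u,v=map(int,proj([x,y,.03])); a=im[v-50:v+50,u-50:u+50]; b=s[200:270,165:250]
cv2.imwrite('pics/c7.png',np.hstack([cv2.resize(a,(400,400),interpolation=2),cv2.resize(b,(400,400),interpolation=2)])); print(u,v)
E
```

```text
(array([0.4991, 0.3075, 0.1783]), array([0.7071, 0.7071, 0.0003, 0.0001])) 29.1583
exp spot (np.float64(261.1682675787422), np.float64(201.83887250256257)) exp foot (np.float64(261.19679659461707), np.float64(205.63235490153508))
261 203
```

View pics/c7.png

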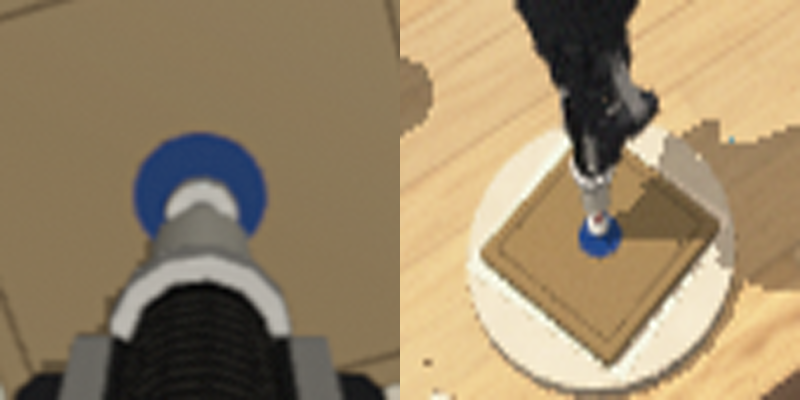

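Left crop: spot centre at (200,195), foot at (203,~214), matching the prediction for a foot 9 mm above the spot to about 1 mm. Now I press in small steps, watching the force.

```bash
python3 - <<'E'
from h import *
np.set_printoptions(precision=4,suppress=True)
x,y=.4985,.3083
def F(): return np.mean([ (arm.pause(.02),arm.read_ft_force()[2])[1] for _ in range(8)])
arm.line_to([x,y,.176],.03); arm.pause(.2); f0=F(); z=.171
arm.line_to([x,y,z],.03)
while z>.158:
    f=F()-f0; print(round(z,4),round(arm.read_tool_pos()[2],4),round(f,2))
    if f>4.6: break
    z-=.001; arm.line_to([x,y,z],.02); 
arm.pause(.3); print(F()-f0,arm.read_finger_force(),arm.read_tool_pos(),arm.read_time())
im,pose=wsnap(); s=snapshot('scene'); cv2.imwrite('pics/w8.png',im); cv2.imwrite('pics/s8.png',s)
a=im[153:253,211:311]; b=s[205:265,180:240]
cv2.imwrite('pics/c8.png',np.hstack([cv2.resize(a,(400,400),interpolation=2),cv2.resize(b,(400,400),interpolation=2)]))
E
```

```text
0.171 0.171 -0.19
0.17 0.17 -0.18
0.169 0.1692 1.42
0.168 0.1681 1.79
0.167 0.1671 2.08
0.166 0.1661 3.0
0.165 0.1651 2.88
0.164 0.1641 3.66
0.163 0.1631 4.16
0.162 0.1621 4.76
5.012763513879924 59.13403272628784 [0.4986 0.3084 0.1621] 34.075
```

View pics/c8.png

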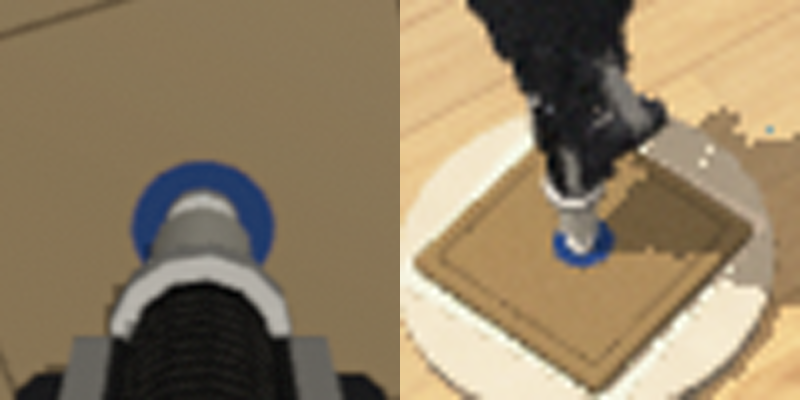

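The foot sits centred in the spot (left crop: foot x 201, spot x 203). The force is 5.0 N with about 7 mm of travel, and the tester is upright. Handing in.

```bash
python3 - <<'E'
from station import ticket
print(ticket.finish_job())
E
```

```text
the job is handed in; nothing more can be done
None
```

The job is handed in: the red-lidded jar stands upright on the bare bench, and the arm is holding the tester upright in the blue spot at about 5 N and 7 mm of plunger travel; no pass or fail result was shown.

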